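Close and pin a denture flask on its indexing turntable

ROBOT

A 7-joint arm with a two-finger parallel gripper is mounted at the origin on a cart in front of the work surface, level with it; the furniture and walls round the work are solid. World frame = base frame: x ahead of the robot, y to its left, z up, the work surface at z = 0. Lengths are in m, angles in rad, forces in N, time in s.
With the tool pointing down it reaches from about 0.425 to 0.925 m from the base axis. Payload 6.8 kg.
Tool frame: the origin (TCP) lies midway between the tips of the shut fingers; the grasp point (between the pads) lies 19 mm behind it; y points along the fingers, z is the direction in which the jaws open and shut, and the axes are right-handed (so a half turn about y gives the same grasp; the last joint's range is limited). The gripper opens to 85 mm and grips with 20 to 120 N. Pads are 22 mm wide; open, the fingers measure 114 mm over their backs; the gripper's body (76 mm by 85 mm) begins 54 mm behind the grasp point. The pads swing forward as they close: fully open they stand 13 mm farther back than shut.
Start: joints at [-1.403, 0.477, 0.022, 1.555, -0.011, 1.109, -0.083], TCP at [0.184, 0.65, 0.231] pointing down, gripper open.
Joint ranges: [-2.96, 2.96], [-0.34, 2.1], [-1.41, 1.46], [0.24, 2.44], [-1.37, 4.51], [0.17, 1.92], [-2.96, 2.96]. Speed limits (rad/s): [2.39, 2.39, 3.14, 3.14, 3.14, 3.14, 3.14].

INTERFACE

Orientations are given as a unit quaternion [w, x, y, z].
In Python, from station import bot gives the robot as it stands. The module is installed in compiled form; this text tells all that it offers.
- The arm moves only by the shell command python3 -m crank 'ROWS' [FORCE]. ROWS is JSON, a list of rows, each an object with "linear": the shift along the tool's x, y, z in m, a list of three; "dr": the turn, a rotation vector about the tool's x, y, z in degrees, a list of three; "hand": the gripper command: -1 is shut, 1 is fully open, values between are in proportion. A call has 1 to 10 rows; each row is the pose to reach, as a shift and turn from the pose commanded when the call began, along the tool's axes at that moment; what a row does not reach only later rows make up. A row lasts 1/12 s, in which the tool goes at most 41.7 mm and 7.16 degrees, less where a joint would pass 70% of its speed; a pose out of reach is approached as far as the arm can. A call with a gripper value outside its range is refused whole. The fingers move at their own pace and stop on an object; FORCE is the grip in N (left out, the last holds). Time passes only in rows, so rows that repeat a pose let the fingers close. It gives the time, the measured TCP pose, the force and the opening at its end, in the units of the state.
- bot.get_obs(): the state, without advancing time (a new reading comes with each control period).
- bot.read_camera(name): name is "scene" or "top" or "wrist"; returns the picture (480x640x3 uint8, blue, green, red); there is no depth.
- bot.camera_params(name): a dict with "K" (3x3 intrinsics, pixels), "R" (3x3) and "t" (3): a world point X has camera coordinates R X + t; the wrist camera has in their place "hand_eye" (4x4, takes a point from camera to tool coordinates, whose origin is the TCP and whose axes are the tool frame's). Camera axes: x right, y down, z forward; pixel columns grow to the right and rows downward; lengths in m; the calibration is good to about 2 mm. A picture is of the moment at which its call begins: read the wrist's pose just before it. camera_params takes no time and is no camera call.
- bot.hand_in(): hands the job in, once; it reports no verdict.
Trained networks look in the newest picture that a camera, given by its name, has taken for a name from the list of things; names that differ only in an ending like _2 or _b are one class to them, and where a whole thing is asked for, a point or a joint stands for the part that bears it (a point fixed in the world has none). Each returns a list of dicts, best first, with "score" (0 to 1); they miss things now and then, are a little off and sometimes report something else, mostly with a low value. They report only what shows in the picture. A call takes as long as a camera call.
- bot.search_frame(camera, target): "extent" ([left, top, right, bottom] in pixels, round what is visible of it).
- bot.cut_out(camera, target): "pixels" (480x640 bool, what is visible of it) and "extent" ([left, top, right, bottom] in pixels, round what is visible of it).
- bot.place_of(camera, target): "xy" ([column, row] in pixels: a listed point, or the origin of a listed thing).
The state is a dict: "t": time; "q": joint angles; "joint_vel": joint speeds; "joint_torque": joint torques, N m; "eef_pos": TCP position; "tool_rot": TCP orientation; "contact_force": force on the tool from outside, world axes, zero at the start; "torque": the same for the moment, N m; "gripper_width": opening from 0.0 (shut) to 1.0 (fully open).
Only numpy, scipy, OpenCV 4.12 (cv2) and the standard library are available. Lean on these libraries where they do the work, as an engineer would, in place of code of your own. Each camera call takes 0.05 s, during which the arm holds its last target. There are 200 camera calls.

TASK

Make the denture flask ready for the press: first turn the turntable by its upright post clockwise (seen from above) to its stop, so that the flask's lug stands over the index boss, then swing the open flask lid shut, and then take the loose locking pin from its holder and push it down through the lid lug, the lower lug and into the boss. The rubber bumpers hold the lid slightly open, so finish while still pressing the pin down with its flange on the lid so that the two halves are fully shut, and do not let up. Leave the amber bottle and the little glass dish where they stand.

Things in the scene. Friction and masses are not known exactly. Their poses are not given: they have to be found in the camera images.
- flask_stand: Grey fixed base plate of the turntable, 142 x 122 mm, 14 mm thick, on the worktop, bolted down. Origin on the worktop under the turntable axis; x, y level, z up; its -x side faces roughly to the robot's left, its -y side roughly towards the robot. On it at (-64, 0) mm stands the index boss: a square steel block 22 x 22 mm, its top 40 mm above the worktop.
- index_bore (a point): Centre of the bore mouth on top of the index boss, 40 mm above the worktop. Vertical round bore, 11.5 mm diameter, 25 mm deep. Fixed to flask_stand.
- turntable (a joint): Angle of the aluminium turntable (100 mm disc) that carries the flask's lower half. 0 = against its stop, lug over the index boss, turntable and flask_stand axes parallel. Grows counterclockwise seen from above, to 1.25 rad. Starts turned counterclockwise; stays where it is left (friction about 0.12 N m).
- turn_post (a point): Centre of the top of the upright steel post that turns the turntable: 14 mm diameter (16 mm black cap on top), 16 to 70 mm above the worktop, 85 mm from the turntable axis, beside the flask (40 mm or more clear between). Push it, or grip it from above, and follow the arc about turn_axis.
- turn_axis (a point): Point on the vertical turntable axis, on top of the disc, 24.5 mm above the worktop. Its x axis turns with the turntable and points from lug to lid hinge.
- flask_lid (a joint): Angle of the lid (upper half). 0 = fully shut; 1.57 = upright; at most 1.7. Friction keeps it standing when nearly upright; pushed below about 1 rad it falls shut, slowed, onto two rubber bumpers at about 0.05 rad. Shutting it fully from there takes about 5 N down at the lug; it rises again when the push ends.
- lid_hinge (a point): Middle of the lid's hinge line, 50 mm above the worktop, 43 mm from the turntable axis. Turns with the lid: y along the hinge, -x along the lid to its lug, z out of its outer face (up when shut). Lid: aluminium, 80 x 70 mm, 16 mm thick with a 3 mm raised panel outside.
- lid_bore (a point): Centre of the bore mouth on the outer face of the lid's lug, 107 mm from the hinge, axes as lid_hinge; 58.5 mm above the worktop when shut. Lug 28 mm wide, 8 mm thick, ends 122 mm from the hinge; 11.5 mm through bore. With lid at 0 to 0.06 and turntable at 0 the three bores line up within 0.6 mm.
- pin_stand: Grey plastic holder block, 54 x 54 x 44 mm, fixed on the worktop; origin at the centre of its underside. The pin stands loose in its vertical bore. It stands to the left or to the right of the flask.
- pin: Loose steel pin, about 70 g, 80 mm long, upright. Origin at its lower tip, z up to the head. Shaft 8 mm diameter, lowest 8 mm tapered to 3.6; flange 24 mm diameter at 40 to 44 mm above the tip, neck 12, grip knob 22 mm at 52 to 80. In the holder its tip is 4 mm above the worktop; home in the shut flask 18.5 mm (flange on lid lug, 21.5 mm deep in the boss).
- amber_bottle: Bystander: loose amber bottle with a white cap, 42 mm diameter, 85 mm high, on the other side of the flask from the pin holder. Origin at the centre of its underside.
- dappen_dish: Bystander: loose little glass dish, 33 mm diameter, 24 mm high, beside the flask stand. Origin at the centre of its underside.
- lower_bore (a point): Centre of the bore mouth on top of the lower half's lug, 50 mm above the worktop, 64 mm from the turntable axis, opposite the hinge. Lug 28 mm wide, 8 mm thick, 11.5 mm through bore; it passes 2 mm above the boss. The lower half is an 80 x 70 mm aluminium box, its top 50 mm above the worktop.

How it is judged:
On the way, in this order (a step that is already met when the one before it is completed fails the run):
1. the turntable is turned to its stop (value of joint turntable below 0.025 rad), for 0.2 s.
2. the lid is swung down onto its bumpers (value of joint flask_lid below 0.1 rad and value of joint turntable below 0.03 rad), for 0.2 s.
3. the pin is through both lugs and in the boss (horizontal distance between pin and index_bore below 0.004 m and z of pin in the frame of index_bore below -0.01 m and angle between pin's own z axis and vertical below 0.15 rad and value of joint flask_lid below 0.1 rad), for 0.1 s.
At the end, for the whole second after the job is handed in: Ends with the robot still pressing: turntable within 0.03 rad of its stop, lid within 0.02 rad of shut, pin upright (0.15 rad), 18 mm or more into the boss and within 4 mm of its centre, robot on pin and pin on lid with over 2.5 N, at rest, kept for the last second (value of joint turntable below 0.03 rad and value of joint flask_lid below 0.02 rad and horizontal distance between pin and index_bore below 0.004 m and z of pin in the frame of index_bore below -0.018 m and angle between pin's own z axis and vertical below 0.15 rad and contact force between pin and flask_lid above 2.5 N and contact force between the fingers and pin above 2.5 N and linear speed of pin below 0.03 m/s); the arm keeps its last pose, push and grip.
It fails at once if the amber bottle is moved more than 40 mm or tipped (distance of amber_bottle from where it was at the start of the episode above 0.04 m or angle between amber_bottle's own z axis and vertical above 0.5 rad).
It fails at once if the glass dish is moved more than 40 mm or tipped (distance of dappen_dish from where it was at the start of the episode above 0.04 m or angle between dappen_dish's own z axis and vertical above 0.5 rad).
It also fails if it takes over 64 s, if anything falls off the work surface, if the arm or the gripper's body presses on something with over 40 N, if the wrist force passes 120 N, or if a joint passes its speed limit or range.

## Working session

There is one attempt and no reset: what is moved stays moved. The work goes in short steps, Python scripts to look and compute and a shell command to move; the robot and the scene stay as the last step left them, time stands still between calls to the robot, and variables do not carry over. Pictures are saved under pics/ and viewed, about 8 in all and at most 12, crops included, and the job is handed in when it is done.

```bash
mkdir -p pics
cat > h.py <<'E'
import numpy as np, cv2
from scipy.spatial.transform import Rotation as Ro
from station import bot
def cam(n,o=None):
    p=bot.camera_params(n);K=np.array(p["K"])
    if n!="wrist": return K,np.array(p["R"]),np.array(p["t"])
    o=o or bot.get_obs(); H=np.array(p["hand_eye"]);q=o["tool_rot"]
    T=np.eye(4);T[:3,:3]=Ro.from_quat(np.r_[q[1:],q[0]]).as_matrix();T[:3,3]=o["eef_pos"]
    C=np.linalg.inv(T@H);return K,C[:3,:3],C[:3,3]
def onz(c,xy,z):
    K,R,t=c;d=R.T@np.linalg.inv(K)@np.r_[xy,1];o=-R.T@t
    return o+d*(z-o[2])/d[2]
def tri(cs,xys):
    A=[];b=[]
    for (K,R,t),xy in zip(cs,xys):
        d=R.T@np.linalg.inv(K)@np.r_[xy,1];d/=np.linalg.norm(d);P=np.eye(3)-np.outer(d,d);A.append(P);b.append(P@(-R.T@t))
    x=np.linalg.lstsq(np.vstack(A),np.hstack(b),rcond=None)[0]
    return x,[float(np.linalg.norm(P@x-bb)) for P,bb in zip(A,b)]
def proj(c,X):
    K,R,t=c;v=K@(R@np.array(X)+t);return v[:2]/v[2]
def tool(o=None):
    o=o or bot.get_obs();q=o["tool_rot"];return np.array(o["eef_pos"]),Ro.from_quat(np.r_[q[1:],q[0]]).as_matrix()
E
cat > a.py <<'E'
from h import *
o=bot.get_obs();print(o);print(tool(o)[1].round(3))
for n in("scene","top"):cv2.imwrite(f"pics/{n}0.png",bot.read_camera(n))
zs=dict(index_bore=.04,turn_post=.07,turn_axis=.0245,lid_hinge=.05,lid_bore=None,lower_bore=.05,pin_stand=0,pin=.004,amber_bottle=0,dappen_dish=0,flask_stand=0)
cs=[cam("scene"),cam("top")]
for k,z in zs.items():
    r=[bot.place_of(n,k) for n in("scene","top")]
    out=[]
    for c,x in zip(cs,r):
        if x: out.append((round(x[0]["score"],2),np.round(x[0]["xy"]).tolist(),onz(c,x[0]["xy"],z).round(4).tolist() if z is not None else None))
    print(k,out, tri(cs,[x[0]["xy"] for x in r]) if all(r) else "")
E
python3 a.py
```

```text
{'t': 0.0, 'q': array([-1.40315071,  0.47779968,  0.02231868,  1.55648157, -0.01153892,
        1.10927695, -0.08310858]), 'joint_vel': array([ 6.94814930e-04,  2.55275708e-04,  4.22749310e-05, -6.53952614e-04,
        6.18871587e-04, -6.63157315e-04, -1.56581759e-03]), 'joint_torque': array([-6.23711712e-04, -5.96461451e+01,  1.60791703e+00, -2.81207693e+01,
        1.25252220e-02,  9.39740217e-03, -1.02915888e-05]), 'eef_pos': array([0.18360613, 0.64892214, 0.23031286]), 'tool_rot': array([-0.69974961,  0.70104467, -0.09723405,  0.09712048]), 'contact_force': array([-0.1878685 , -0.84241808, -0.21816501]), 'torque': array([ 0.0375758 , -0.0015097 , -0.00560273]), 'gripper_width': 1.0008440831789753}
[[ 0.962 -0.     0.272]
 [-0.272 -0.002  0.962]
 [ 0.    -1.    -0.002]]
index_bore [(0.58, [291.0, 248.0], [0.5844, 0.0845, 0.04]), (0.9, [276.0, 211.0], [0.5808, 0.0781, 0.04])] (array([0.57937911, 0.07933979, 0.04320972]), [0.0017386983313500868, 0.0017386983313503277])
turn_post [(0.58, [253.0, 257.0], [0.4631, 0.0879, 0.07]), (0.76, [268.0, 270.0], [0.4546, 0.0882, 0.07])] (array([
[... 1032 characters left out ...]
0.00011080881575752605])
pin [(0.67, [188.0, 281.0], [0.4307, 0.2622, 0.004])] 
amber_bottle [(0.85, [458.0, 354.0], [0.4435, -0.2892, 0.0]), (0.92, [449.0, 280.0], [0.4496, -0.2958, 0.0])] (array([ 0.44810947, -0.29217793, -0.0011309 ]), [0.004084716375046085, 0.004084716375045909])
dappen_dish [(0.87, [311.0, 314.0], [0.4431, -0.0383, 0.0]), (0.48, [329.0, 283.0], [0.4359, -0.0397, 0.0])] (array([ 0.43641436, -0.04067295,  0.00403874]), [0.0012589658389312594, 0.0012589658389309973])
flask_stand [(0.64, [295.0, 282.0], [0.5312, 0.0442, 0.0]), (0.68, [290.0, 239.0], [0.5279, 0.049, 0.0])] (array([5.29469559e-01, 4.65664386e-02, 2.22412513e-05]), [0.002919271565112384, 0.002919271565111651])
```

View pics/scene0.png

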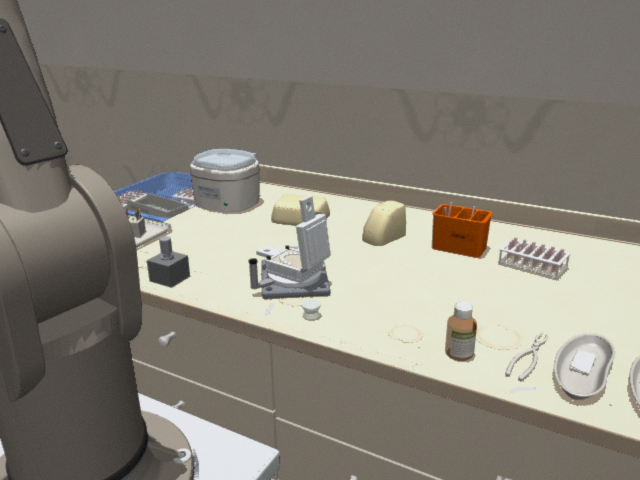

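View pics/top0.png

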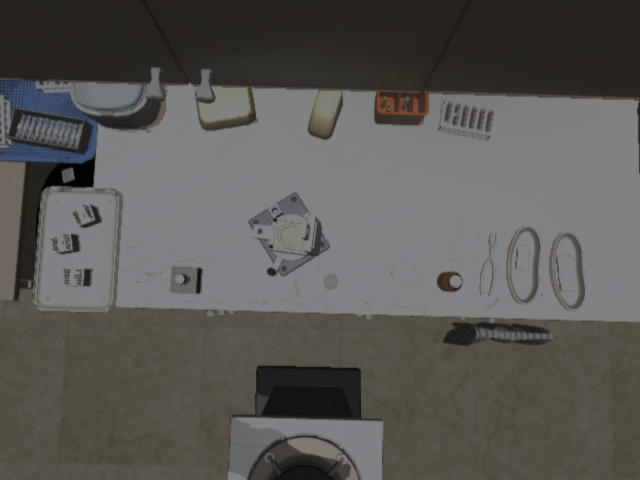

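The scene camera shows the upright lid near (313,240), post (253,262) and holder with pin (168,265). The top camera shows the base plate rotated about 32°, with its boss at (276,211), post (270,270), holder (186,281), dish (330,282) and bottle (449,281).

So the turntable sits at about 0.83 rad. I'll hover over the post first.

```bash
cat > rel.py <<'E'
import sys
from h import *
# usage: x y z jaw_deg : relative move to a tool-down pose
x,y,z,j=map(float,sys.argv[1:5]);p,R=tool();a=np.radians(j)
Z=np.array([np.cos(a),np.sin(a),0]);Y=np.array([0,0,-1.]);T=np.c_[np.cross(Y,Z),Y,Z]
print("lin",(R.T@(np.r_[x,y,z]-p)).round(4).tolist(),"dr",np.degrees(Ro.from_matrix(R.T@T).as_rotvec()).round(1).tolist(),"jaw now",np.degrees(np.arctan2(R[1,2],R[0,2])).round(1))
E
cat > look.py <<'E'
import sys
from h import *
o=bot.get_obs();im=bot.read_camera("wrist")
cv2.imwrite(sys.argv[1],im);c=cam("wrist",o);print(np.round(o["eef_pos"],4))
for kz in sys.argv[2:]:
    k,z=kz.split("=");r=bot.place_of("wrist",k)
    for x in r[:2]:print(k,round(x["score"],2),np.round(x["xy"],1),onz(c,x["xy"],float(z)).round(4))
E
python3 rel.py 0.44 0.08 0.23 60
python3 -m crank '[{"linear":[0.4,0,-0.48],"dr":[0,14,0],"hand":1},{"linear":[0.4,0,-0.48],"dr":[0,14,0],"hand":1},{"linear":[0.4,0,-0.48],"dr":[0,14,0],"hand":1},{"linear":[0.4,0,-0.48],"dr":[0,14,0],"hand":1},{"linear":[0.4,0,-0.48],"dr":[0,14,0],"hand":1},{"linear":[0.4,0,-0.48],"dr":[0,14,0],"hand":1},{"linear":[0.4,0,-0.48],"dr":[0,14,0],"hand":1},{"linear":[0.4,0,-0.48],"dr":[0,14,0],"hand":1},{"linear":[0.4,0,-0.48],"dr":[0,14,0],"hand":1},{"linear":[0.4,0,-0.48],"dr":[0,14,0],"hand":1}]'
python3 rel.py 0.44 0.08 0.23 60; python3 look.py pics/w0.png pin=.004 pin_stand=0 turn_post=.07
```

```text
lin [0.4016, 0.0013, -0.4782] dr [0.0, 14.2, -0.0] jaw now 74.2
t: 2.03
eef_pos: [0.3538, 0.267, 0.2316]
tool_rot: [0.684, -0.683, 0.182, -0.182]
contact_force: [0.2, 0.5, 0.1]
gripper_width: 1.002
lin [0.1677, 0.0015, -0.1194] dr [-0.1, 0.2, -0.0] jaw now 60.2
[0.3538 0.267  0.2316]
pin 0.58 [355.9 275. ] [0.4327 0.2636 0.004 ]
pin_stand 0.85 [349.2 270.8] [0.4265 0.2593 0.    ]
pin_stand 0.37 [204.  407.5] [0.4904 0.0305 0.    ]
turn_post 0.63 [204.5 404.9] [0.4521 0.0827 0.07  ]
```

```bash
python3 -m crank '[{"linear":[0.168,0,-0.119],"dr":[0,0,0],"hand":1},{"linear":[0.168,0,-0.119],"dr":[0,0,0],"hand":1},{"linear":[0.168,0,-0.119],"dr":[0,0,0],"hand":1},{"linear":[0.168,0,-0.119],"dr":[0,0,0],"hand":1},{"linear":[0.168,0,-0.119],"dr":[0,0,0],"hand":1},{"linear":[0.168,0,-0.119],"dr":[0,0,0],"hand":1},{"linear":[0.168,0,-0.119],"dr":[0,0,0],"hand":1}]'
python3 look.py pics/w1.png turn_post=.07 turn_axis=.0245 lower_bore=.05 index_bore=.04 lid_hinge=.05 dappen_dish=0; python3 rel.py 0.456 0.086 0.04 60
```

```text
t: 2.82
eef_pos: [0.4408, 0.0818, 0.2315]
tool_rot: [0.683, -0.683, 0.182, -0.183]
contact_force: [0.2, 0.6, -0.0]
gripper_width: 1.002
[0.4408 0.0818 0.2315]
turn_post 0.7 [326.7 233.9] [0.4514 0.0806 0.07  ]
turn_post 0.24 [478.9 101.7] [0.4193 0.2325 0.07  ]
turn_axis 0.86 [334.9 302.3] [0.5272 0.0476 0.0245]
turn_axis 0.27 [292.3 407.1] [ 0.6121 -0.0537  0.0245]
lower_bore 0.84 [396.3 289.4] [0.5339 0.108  0.05  ]
index_bore 0.64 [387.9 338.2] [0.5806 0.0771 0.04  ]
lid_hinge 0.72 [290.2 330.3] [0.5207 0.0012 0.05  ]
dappen_dish 0.59 [218.2 263.6] [ 0.4379 -0.0415  0.    ]
lin [0.013, 0.1912, 0.0103] dr [-0.0, 0.3, -0.0] jaw now 60.3
```

View pics/w1.png

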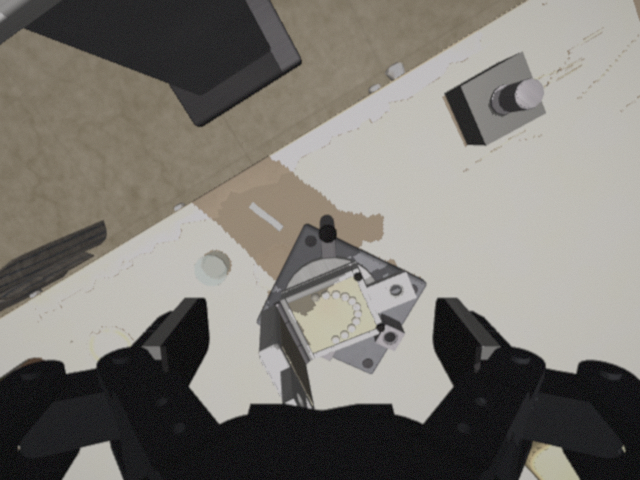

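The wrist view shows the post cap at (327,231) with nothing between the fingers but the post, and the lid standing at (285,345). I'll descend and grip the post.

```bash
python3 -m crank '[{"linear":[0.01,0.191,0.008],"dr":[0,0,0],"hand":1},{"linear":[0.01,0.191,0.008],"dr":[0,0,0],"hand":1},{"linear":[0.01,0.191,0.008],"dr":[0,0,0],"hand":1},{"linear":[0.01,0.191,0.008],"dr":[0,0,0],"hand":1},{"linear":[0.01,0.191,0.008],"dr":[0,0,0],"hand":1},{"linear":[0.01,0.191,0.008],"dr":[0,0,0],"hand":0},{"linear":[0.01,0.191,0.008],"dr":[0,0,0],"hand":-1},{"linear":[0.01,0.191,0.008],"dr":[0,0,0],"hand":-1},{"linear":[0.01,0.191,0.008],"dr":[0,0,0],"hand":-1},{"linear":[0.01,0.191,0.008],"dr":[0,0,0],"hand":-1}]' 20
python3 -m crank '[{"linear":[0,0,0],"dr":[0,0,0],"hand":-1},{"linear":[0,0,0],"dr":[0,0,0],"hand":-1},{"linear":[0,0,0],"dr":[0,0,0],"hand":-1}]'
python3 - <<'E'
from h import *
p,R=tool();A=np.array([.527,.046]);v=p[:2]-A;print(p,np.linalg.norm(v),np.degrees(np.arctan2(v[1],v[0])))
for d in (-8,-16,-24,-32,-40,-48,-52):
    a=np.radians(d);w=np.array([[np.cos(a),-np.sin(a)],[np.sin(a),np.cos(a)]])@v
    D=np.r_[A+w-p[:2],0];print(d,(R.T@D).round(4))
E
```

```text
t: 4.0
eef_pos: [0.4538, 0.0847, 0.0421]
tool_rot: [0.684, -0.682, 0.181, -0.183]
contact_force: [0.8, 0.4, 0.6]
gripper_width: 0.301
t: 4.25
eef_pos: [0.4533, 0.0845, 0.0417]
tool_rot: [0.684, -0.683, 0.181, -0.182]
contact_force: [-2.4, -1.0, 9.6]
gripper_width: 0.173
[0.45333972 0.08446385 0.04168666] 0.08309816204879494 152.42738010404582
-8 [0.0004 0.     0.0116]
-16 [0.0023 0.0001 0.023 ]
-24 [0.0059 0.0001 0.0341]
-32 [0.0109 0.0001 0.0445]
-40 [0.0173 0.0001 0.0541]
-48 [0.0251 0.0002 0.0628]
-52 [0.0294 0.0002 0.0667]
```

```bash
python3 -m crank '[{"linear":[0.0004,0,0.0116],"dr":[0,4,0],"hand":-1},{"linear":[0.0004,0,0.0116],"dr":[0,8,0],"hand":-1},{"linear":[0.0023,0,0.023],"dr":[0,12,0],"hand":-1},{"linear":[0.0023,0,0.023],"dr":[0,16,0],"hand":-1},{"linear":[0.0059,0,0.0341],"dr":[0,20,0],"hand":-1},{"linear":[0.0059,0,0.0341],"dr":[0,24,0],"hand":-1},{"linear":[0.0109,0,0.0445],"dr":[0,30,0],"hand":-1},{"linear":[0.0109,0,0.0445],"dr":[0,32,0],"hand":-1},{"linear":[0.0173,0,0.0541],"dr":[0,38,0],"hand":-1},{"linear":[0.0173,0,0.0541],"dr":[0,40,0],"hand":-1}]'
python3 - <<'E'
from h import *
p,R=tool();A=np.array([.527,.046]);v=p[:2]-A;print(p,np.linalg.norm(v),np.degrees(np.arctan2(v[1],v[0])),np.degrees(np.arctan2(R[1,2],R[0,2])))
for d in (-4,-8,-10,-12):
    a=np.radians(d);w=np.array([[np.cos(a),-np.sin(a)],[np.sin(a),np.cos(a)]])@v
    D=np.r_[A+w-p[:2],0];print(d,(R.T@D).round(4))
for n in ("top","scene"):
    bot.read_camera(n)
    for k,z in dict(lower_bore=.05,index_bore=.04,turn_axis=.0245).items():
        for x in bot.place_of(n,k)[:1]:print(n,k,x["score"],onz(cam(n),x["xy"],z).round(4))
E
```

```text
t: 5.08
eef_pos: [0.4969, 0.1234, 0.0417]
tool_rot: [0.58, -0.578, 0.405, -0.407]
contact_force: [0.5, 0.8, 4.9]
gripper_width: 0.171
[0.49685254 0.12341205 0.04171989] 0.0830752345616974 111.27800239490516 19.93202102869551
-4 [0.0001 0.     0.0058]
-8 [0.0005 0.     0.0116]
-10 [0.0009 0.0001 0.0145]
-12 [0.0014 0.0001 0.0173]
top lower_bore 0.7 [0.5822 0.0825 0.05  ]
top index_bore 0.68 [0.5851 0.0839 0.04  ]
top turn_axis 0.97 [0.532  0.0406 0.0245]
scene lower_bore 0.64 [0.5667 0.0755 0.05  ]
```

Continue in small steps, watching for the force rise at the stop.

```bash
python3 -m crank '[{"linear":[0,0,0.003],"dr":[0,2,0],"hand":-1},{"linear":[0,0,0.0058],"dr":[0,4,0],"hand":-1},{"linear":[0,0,0.0058],"dr":[0,4,0],"hand":-1}]'
python3 -m crank '[{"linear":[0,0,0.003],"dr":[0,2,0],"hand":-1},{"linear":[0,0,0.003],"dr":[0,2,0],"hand":-1}]'
python3 -m crank '[{"linear":[0,0,0.003],"dr":[0,2,0],"hand":-1},{"linear":[0,0,0.003],"dr":[0,2,0],"hand":-1}]'
```

```text
t: 5.73
eef_pos: [0.5013, 0.1251, 0.0417]
tool_rot: [0.566, -0.564, 0.425, -0.425]
contact_force: [0.2, 0.1, 8.5]
gripper_width: 0.168
t: 5.9
eef_pos: [0.5041, 0.126, 0.0417]
tool_rot: [0.559, -0.557, 0.434, -0.435]
contact_force: [0.5, 0.0, 8.1]
gripper_width: 0.168
t: 6.07
eef_pos: [0.507, 0.1267, 0.0417]
tool_rot: [0.551, -0.549, 0.444, -0.445]
contact_force: [-0.8, 0.8, 7.2]
gripper_width: 0.168
```

```bash
python3 -m crank '[{"linear":[0,0,0.0015],"dr":[0,1,0],"hand":-1},{"linear":[0,0,0.003],"dr":[0,2,0],"hand":-1},{"linear":[0,0,0.003],"dr":[0,2,0],"hand":-1}]'
python3 -m crank '[{"linear":[0,0,0.002],"dr":[0,1,0],"hand":-1},{"linear":[0,0,0.003],"dr":[0,2,0],"hand":-1},{"linear":[0,0,0.003],"dr":[0,2,0],"hand":-1}]'
```

```text
t: 6.32
eef_pos: [0.5083, 0.1271, 0.0415]
tool_rot: [0.543, -0.542, 0.454, -0.453]
contact_force: [-4.3, -0.6, 12.4]
gripper_width: 0.168
t: 6.57
eef_pos: [0.5084, 0.127, 0.0413]
tool_rot: [-0.533, 0.535, -0.465, 0.461]
contact_force: [-13.1, -0.3, 22.1]
gripper_width: 0.166
```

Stop reached (13 N reaction). Release and rise, then measure.

```bash
python3 -m crank '[{"linear":[0,0,-0.002],"dr":[0,-1,0],"hand":-1},{"linear":[0,0,-0.002],"dr":[0,-1,0],"hand":0},{"linear":[0,0,-0.002],"dr":[0,-1,0],"hand":0},{"linear":[0,0,-0.002],"dr":[0,-1,0],"hand":0},{"linear":[0,-0.04,-0.002],"dr":[0,-1,0],"hand":0},{"linear":[0,-0.08,-0.002],"dr":[0,-1,0],"hand":0},{"linear":[-0.02,-0.16,-0.04],"dr":[0,-1,0],"hand":0},{"linear":[-0.02,-0.2,-0.05],"dr":[0,-1,0],"hand":-1},{"linear":[-0.02,-0.2,-0.05],"dr":[0,-1,0],"hand":-1},{"linear":[-0.02,-0.2,-0.05],"dr":[0,-1,0],"hand":-1}]'
python3 look.py pics/w2.png turn_post=.07 turn_axis=.0245 lower_bore=.05 index_bore=.04 lid_hinge=.05
python3 - <<'E'
from h import *
R={}
for n in ("top","scene"):
    cv2.imwrite(f"pics/{n}2.png",bot.read_camera(n))
    for k,z in dict(lower_bore=.05,index_bore=.04,turn_axis=.0245,lid_hinge=.05,turn_post=.07,lid_bore=.157).items():
        for x in bot.place_of(n,k)[:1]:print(n,k,round(x["score"],2),x["xy"].__repr__(),onz(cam(n),x["xy"],z).round(4));R[n,k]=x["xy"]
k="lid_bore"
if ("top",k) in R and ("scene",k) in R: print(tri([cam("top"),cam("scene")],[R["top",k],R["scene",k]]))
E
```

```text
t: 7.4
eef_pos: [0.4603, 0.1409, 0.2454]
tool_rot: [0.541, -0.536, 0.458, -0.458]
contact_force: [1.0, 0.2, 0.1]
gripper_width: 0.079
[0.4603 0.1409 0.2454]
turn_post 0.75 [373.6 244.5] [0.5108 0.1266 0.07  ]
turn_axis 0.76 [369.2 310.7] [0.5292 0.0438 0.0245]
lower_bore 0.61 [430.  296.3] [0.579  0.0792 0.05  ]
index_bore 0.65 [427.3 291.3] [0.579  0.0803 0.04  ]
lid_hinge 0.59 [331.8 338.8] [0.4925 0.0191 0.05  ]
top lower_bore 0.7 [274.8, 208.7] [0.5842 0.0797 0.05  ]
top index_bore 0.66 [272.0, 207.5] [0.5882 0.0864 0.04  ]
top turn_axis 0.67 [290.8, 237.0] [0.5289 0.0454 0.0245]
top lid_hinge 0.8 [302.0, 256.0] [0.4872 0.0198 0.05  ]
top turn_post 0.93 [249.5, 243.4] [0.508  0.1269 0.07  ]
top lid_bore 0.89 [294.5, 244.3] [0.5    0.0325 0.157 ]
scene index_bore 0.67 [292.6, 210.6] [0.7627 0.1874 0.04  ]
scene lid_hinge 0.74 [295.4, 268.8] [0.4921 0.0196 0.05  ]
scene turn_post 0.89 [249.4, 243.1] [0.5105 0.1293 0.07  ]
scene lid_bore 0.73 [293.0, 207.5] [0.5098 0.0318 0.157 ]
(array([0.50125994, 0.03000476, 0.15995394]), [0.0028728401776206332, 0.002872840177620996])
```

View pics/w2.png

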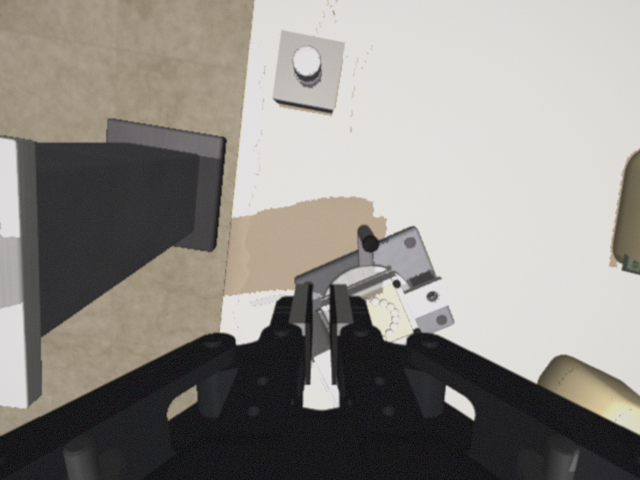

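The lug stands over the boss (431,296 against 442,318). Axis, bore and hinge all give a direction of about 33.5°. Next: go behind the lid with shut fingers.

```bash
python3 rel.py 0.443 -0.012 0.245 33;python3 rel.py 0.443 -0.012 0.135 33
```

```text
lin [0.1473, -0.0047, -0.0403] dr [-0.0, -23.8, -0.0] jaw now 9.2
lin [0.1473, 0.1053, -0.0404] dr [-0.0, -23.8, -0.0] jaw now 9.2
```

```bash
python3 -m crank '[{"linear":[0.04,0,-0.04],"dr":[0,-6,0],"hand":-1},{"linear":[0.08,0,-0.04],"dr":[0,-12,0],"hand":-1},{"linear":[0.12,0,-0.04],"dr":[0,-18,0],"hand":-1},{"linear":[0.147,0,-0.04],"dr":[0,-23.8,0],"hand":-1},{"linear":[0.147,0,-0.04],"dr":[0,-23.8,0],"hand":-1},{"linear":[0.147,0.035,-0.04],"dr":[0,-23.8,0],"hand":-1},{"linear":[0.147,0.07,-0.04],"dr":[0,-23.8,0],"hand":-1},{"linear":[0.147,0.105,-0.04],"dr":[0,-23.8,0],"hand":-1},{"linear":[0.147,0.105,-0.04],"dr":[0,-23.8,0],"hand":-1}]'
python3 rel.py 0.533 0.047 0.135 33
```

```text
t: 9.15
eef_pos: [0.4393, -0.0122, 0.1306]
tool_rot: [-0.618, 0.624, -0.34, 0.335]
contact_force: [-1.9, -0.1, -0.1]
gripper_width: 0.002
lin [0.0013, -0.0056, 0.1108] dr [0.6, -0.0, -0.1] jaw now 33.0
```

```bash
python3 -m crank '[{"linear":[0,0,0.015],"dr":[0,0,0],"hand":-1},{"linear":[0,0,0.03],"dr":[0,0,0],"hand":-1},{"linear":[0,0,0.04],"dr":[0,0,0],"hand":-1},{"linear":[0,0,0.05],"dr":[0,0,0],"hand":-1},{"linear":[0,0,0.06],"dr":[0,0,0],"hand":-1},{"linear":[0,0,0.07],"dr":[0,0,0],"hand":-1},{"linear":[0,0,0.08],"dr":[0,0,0],"hand":-1},{"linear":[0,0,0.09],"dr":[0,0,0],"hand":-1}]'
python3 -m crank '[{"linear":[0,0,0.01],"dr":[0,0,0],"hand":-1},{"linear":[0,0,0.02],"dr":[0,0,0],"hand":-1},{"linear":[0,-0.03,0.02],"dr":[0,0,0],"hand":-1},{"linear":[0,-0.07,0],"dr":[0,0,0],"hand":-1},{"linear":[0,-0.1,0],"dr":[0,0,0],"hand":0},{"linear":[0,-0.1,0],"dr":[0,0,0],"hand":1}]'
cat > chk.py <<'E'
import sys
from h import *
R={}
for n in sys.argv[2].split(","):
    cv2.imwrite(f"pics/{n}{sys.argv[1]}.png",bot.read_camera(n));c=cam(n)
    for kz in sys.argv[3:]:
        k,z=kz.split("=")
        for x in bot.place_of(n,k)[:1]:print(n,k,round(x["score"],2),np.round(x["xy"],1),onz(c,x["xy"],float(z)).round(4))
E
python3 chk.py 3 top,scene lid_bore=.062 lid_hinge=.05 turn_axis=.0245 turn_post=.07
```

```text
t: 9.82
eef_pos: [0.5193, 0.0378, 0.1355]
tool_rot: [0.621, -0.621, 0.337, -0.337]
contact_force: [-0.8, -0.9, 0.2]
gripper_width: -0.001
t: 10.32
eef_pos: [0.5223, 0.0365, 0.241]
tool_rot: [0.623, -0.619, 0.336, -0.34]
contact_force: [1.8, -0.2, 0.5]
gripper_width: 0.276
scene lid_bore 0.63 [293.5 211.4] [0.7093 0.1526 0.062 ]
scene lid_hinge 0.75 [292.2 268.7] [0.4898 0.0248 0.05  ]
scene turn_axis 0.43 [294.2 208.4] [0.8123 0.2132 0.0245]
scene turn_post 0.62 [249.3 240.4] [0.5209 0.1367 0.07  ]
```

View pics/scene3.png

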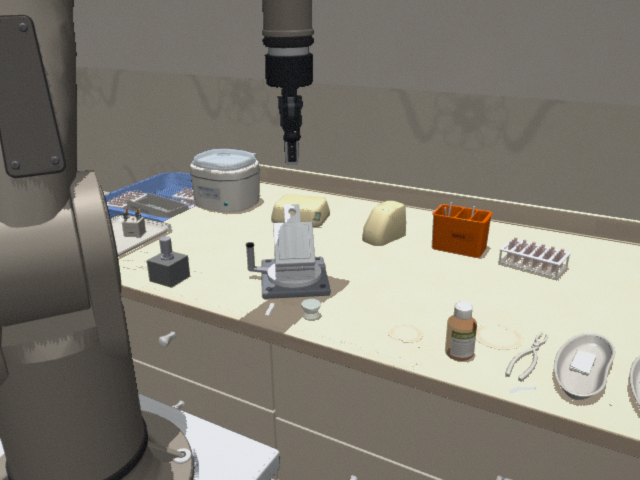

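The lid still shows its lug at (293,212), so it may be partly tilted or falling. I'll check again.

```bash
python3 -m crank '[{"linear":[0,-0.02,-0.03],"dr":[0,0,0],"hand":1},{"linear":[0,-0.02,-0.06],"dr":[0,0,0],"hand":1},{"linear":[0,-0.02,-0.06],"dr":[0,0,0],"hand":1},{"linear":[0,-0.02,-0.06],"dr":[0,0,0],"hand":1}]'
python3 chk.py 4 top,scene lid_bore=.1 lid_hinge=.05
python3 - <<'E'
from h import *
a=tri([cam(n) for n in("top","scene")],[bot.place_of(n,"lid_bore")[0]["xy"] for n in("top","scene")]);print(a)
E
python3 look.py pics/w4.png lid_bore=.062
```

```text
t: 11.15
eef_pos: [0.4675, 0.0041, 0.2552]
tool_rot: [0.622, -0.621, 0.338, -0.337]
contact_force: [-0.5, 0.4, 0.3]
gripper_width: 1.003
scene lid_bore 0.8 [292.3 225.6] [0.5582 0.064  0.1   ]
scene lid_hinge 0.86 [294.2 268.2] [0.4931 0.0227 0.05  ]
[0.4688 0.0049 0.2552]
lid_bore 0.67 [471.5 215.1] [0.5834 0.079  0.062 ]Traceback (most recent call last):
  File "<stdin>", line 2, in <module>
IndexError: list index out of range
```

View pics/w4.png

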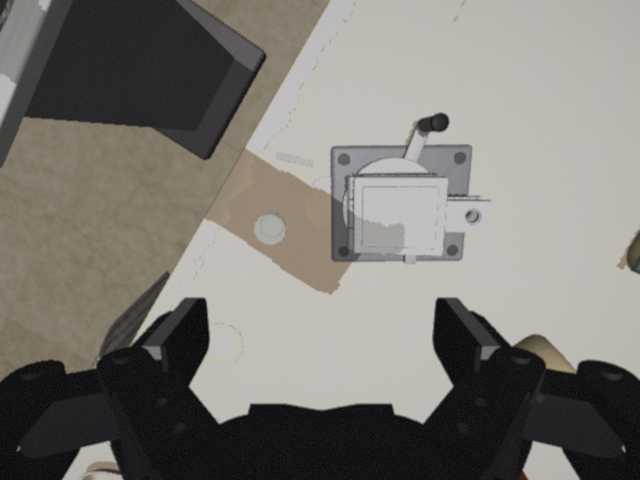

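The lid has fallen, with its bore now at pixel (474,215); the post and dish are clear. Next: hover over the pin with the jaws across the lug direction.

```bash
python3 rel.py 0.431 0.262 0.2 -57
```

```text
lin [-0.2362, 0.055, 0.1086] dr [0.0, 90.0, 0.0] jaw now 33.0
```

```bash
python3 -m crank '[{"linear":[-0.236,0.055,0.109],"dr":[0,90,0],"hand":1},{"linear":[-0.236,0.055,0.109],"dr":[0,90,0],"hand":1},{"linear":[-0.236,0.055,0.109],"dr":[0,90,0],"hand":1},{"linear":[-0.236,0.055,0.109],"dr":[0,90,0],"hand":1},{"linear":[-0.236,0.055,0.109],"dr":[0,90,0],"hand":1},{"linear":[-0.236,0.055,0.109],"dr":[0,90,0],"hand":1},{"linear":[-0.236,0.055,0.109],"dr":[0,90,0],"hand":1},{"linear":[-0.236,0.055,0.109],"dr":[0,90,0],"hand":1},{"linear":[-0.236,0.055,0.109],"dr":[0,90,0],"hand":1},{"linear":[-0.236,0.055,0.109],"dr":[0,90,0],"hand":1}]'
python3 -m crank '[{"linear":[0,0,0],"dr":[0,21,0],"hand":1},{"linear":[0,0,0],"dr":[0,21,0],"hand":1},{"linear":[0,0,0],"dr":[0,21,0],"hand":1},{"linear":[0,0,0],"dr":[0,21,0],"hand":1}]'
python3 rel.py 0.431 0.262 0.2 -57
python3 chk.py 5 top,scene lid_bore=.062 lid_hinge=.05 turn_axis=.0245 turn_post=.07
python3 look.py pics/w5.png pin=.004 pin_stand=0
python3 - <<'E'
from h import *
for n in ("wrist","top"):
  bot.read_camera(n)
  for k in("pin","pin_stand"):
    for x in bot.cut_out(n,k)[:1]:
        m=x["pixels"];print(n,k,x["score"],x["extent"],np.argwhere(m).mean(0)[::-1])
c=cam("wrist")
for z in(.0,.044,.048,.084): print(z,proj(c,[.431,.262,z]).round(1))
E
```

```text
t: 12.43
eef_pos: [0.4312, 0.2627, 0.2]
tool_rot: [-0.313, 0.313, -0.634, 0.634]
contact_force: [0.7, -0.3, -0.2]
gripper_width: 1.002
t: 12.77
eef_pos: [0.4313, 0.2623, 0.2]
tool_rot: [-0.192, 0.192, -0.68, 0.681]
contact_force: [0.7, 0.2, -0.1]
gripper_width: 1.0
lin [0.0004, -0.0, 0.0001] dr [-0.1, -1.4, 0.0] jaw now -58.4
top lid_bore 0.68 [270.5 208.7] [0.582  0.0877 0.062 ]
top lid_hinge 0.86 [300.5 255.1] [0.489 0.023 0.05 ]
top turn_axis 0.94 [288.9 238.5] [0.5256 0.0493 0.0245]
top turn_post 0.93 [248.3 242.9] [0.5089 0.1294 0.07  ]
scene lid_bore 0.96 [293. 237.] [0.5886 0.0818 0.062 ]
scene lid_hinge 0.71 [293.5 271.9] [0.48   0.0163 0.05  ]
scene turn_post 0.57 [250.4 239.9] [0.5238 0.1362 0.07  ]
[0.4314 0.2619 0.2004]
pin 0.56 [321.8 214.6] [0.4325 0.2604 0.004 ]
pin_stand 0.92 [316.3 214.2] [0.4295 0.2646 0.    ]
wrist pin 0.98 [306.9, 210.7, 333.7, 247.4] [319.61899898 230.39938713]
wrist pin_stand 0.92 [271.9, 172.6, 365.4, 268.7] [320.24539545 218.32204767]
top pin 0.41 [172.5, 276.3, 188.2, 286.3] [181.34782609 279.33333333]
top pin_stand 0.8 [168.3, 269.8, 207.1, 293.5] [187.10304054 281.39695946]
0.0 [319.4 214.3]
0.044 [319.3 224.4]
0.048 [319.3 225.5]
0.084 [319.1 236.4]
```

View pics/w5.png

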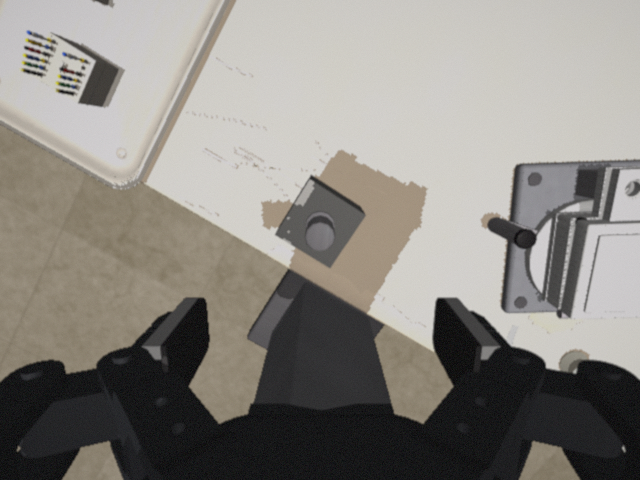

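The pin knob is at (320,233), matching the prediction for (0.431,0.262), and the lid is down. Descend and grip the knob.

```bash
python3 -m crank '[{"linear":[0,0.041,0],"dr":[0,-1,0],"hand":1},{"linear":[0,0.082,0],"dr":[0,-1,0],"hand":1},{"linear":[0,0.12,0],"dr":[0,-1,0],"hand":1},{"linear":[0,0.148,0],"dr":[0,-1,0],"hand":1},{"linear":[0,0.148,0],"dr":[0,-1,0],"hand":0},{"linear":[0,0.148,0],"dr":[0,-1,0],"hand":-1},{"linear":[0,0.148,0],"dr":[0,-1,0],"hand":-1},{"linear":[0,0.148,0],"dr":[0,-1,0],"hand":-1},{"linear":[0,0.148,0],"dr":[0,-1,0],"hand":-1},{"linear":[0,0.148,0],"dr":[0,-1,0],"hand":-1}]' 60
python3 -m crank '[{"linear":[0,0,0],"dr":[0,0,0],"hand":-1},{"linear":[0,0,0],"dr":[0,0,0],"hand":-1}]'
```

```text
t: 14.55
eef_pos: [0.4323, 0.2628, 0.054]
tool_rot: [0.201, -0.199, 0.679, -0.678]
contact_force: [-0.7, -0.4, 8.3]
gripper_width: 0.234
t: 14.72
eef_pos: [0.4323, 0.2628, 0.054]
tool_rot: [0.2, -0.199, 0.679, -0.678]
contact_force: [-1.0, -0.6, 8.8]
gripper_width: 0.238
```

```bash
python3 -m crank '[{"linear":[0,-0.025,0],"dr":[0,0,0],"hand":-1},{"linear":[0,-0.05,0],"dr":[0,0,0],"hand":-1},{"linear":[0,-0.08,0],"dr":[0,0,0],"hand":-1},{"linear":[0,-0.11,0],"dr":[0,0,0],"hand":-1},{"linear":[0,-0.11,0],"dr":[0,0,0],"hand":-1}]'
python3 rel.py .548 .059 .155 -57; python3 rel.py .5825 .08 .155 -57
```

```text
t: 15.13
eef_pos: [0.4343, 0.2632, 0.1675]
tool_rot: [0.202, -0.197, 0.68, -0.677]
contact_force: [0.9, 0.9, -0.0]
gripper_width: 0.234
lin [0.0149, 0.012, 0.2333] dr [0.1, -0.2, -0.5] jaw now -57.2
lin [-0.0254, 0.0123, 0.2343] dr [0.1, -0.2, -0.5] jaw now -57.2
```

```bash
python3 -m crank '[{"linear":[-0.025,0.012,0.234],"dr":[0,0,0],"hand":-1},{"linear":[-0.025,0.012,0.234],"dr":[0,0,0],"hand":-1},{"linear":[-0.025,0.012,0.234],"dr":[0,0,0],"hand":-1},{"linear":[-0.025,0.012,0.234],"dr":[0,0,0],"hand":-1},{"linear":[-0.025,0.012,0.234],"dr":[0,0,0],"hand":-1},{"linear":[-0.025,0.012,0.234],"dr":[0,0,0],"hand":-1},{"linear":[-0.025,0.012,0.234],"dr":[0,0,0],"hand":-1},{"linear":[-0.025,0.012,0.234],"dr":[0,0,0],"hand":-1}]'
python3 rel.py .5825 .08 .155 -57
python3 look.py pics/w6.png lid_bore=.064 pin=.104
python3 chk.py 6 top,scene lid_bore=.064 pin=.104
python3 - <<'E'
from h import *
c=cam("wrist");p,R=tool();print(p,R.round(4).tolist());print("tip exp",proj(c,p-[0,0,.05]),"bore exp",proj(c,[p[0],p[1],.064]))
E
```

```text
t: 15.8
eef_pos: [0.5796, 0.0768, 0.1507]
tool_rot: [-0.199, 0.198, -0.679, 0.679]
contact_force: [0.2, 0.5, -0.2]
gripper_width: 0.24
lin [-0.0042, -0.0043, -0.0012] dr [-0.0, -0.4, -0.0] jaw now -57.4
[0.5796 0.0768 0.1507]
lid_bore 0.92 [318.3 242.6] [0.582 0.079 0.064]
pin 0.76 [320.8 266.9] [0.5807 0.0763 0.104 ]
top lid_bore 0.74 [271.7 207. ] [0.5852 0.0852 0.064 ]
top pin 0.63 [291.1 237.1] [0.5195 0.0415 0.104 ]
scene lid_bore 0.8 [294.3 237.3] [0.5845 0.0764 0.064 ]
scene pin 0.61 [291.8 218.2] [0.5813 0.0788 0.104 ]
[0.57876364 0.07967629 0.15032317] [[-0.8399, -0.0001, 0.5427], [-0.5427, 0.0003, -0.8399], [-0.0001, -1.0, -0.0003]]
tip exp [319.07399571 266.0381685 ] bore exp [319.30951726 247.6207413 ]
```

View pics/w6.png

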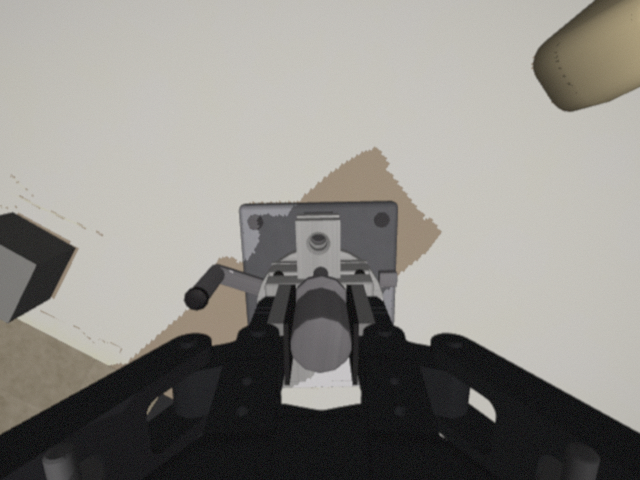

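The wrist view shows the lug bore at (318,242), with the pin held centrally just below it. I'll average several readings at rest.

```bash
cat > avg.py <<'E'
import sys
from h import *
zb,dz=map(float,sys.argv[1:3]);B=[];P=[]
for i in range(5):
    o=bot.get_obs();bot.read_camera("wrist");c=cam("wrist",o);p=np.array(o["eef_pos"])
    r=bot.place_of("wrist","lid_bore");s=bot.place_of("wrist","pin")
    if r and r[0]["score"]>.4:B.append(onz(c,r[0]["xy"],zb))
    if s and s[0]["score"]>.4:P.append(onz(c,s[0]["xy"],p[2]-dz)-p)
B=np.array(B);P=np.array(P);print("tcp",p.round(4),"bore",B.mean(0).round(4),B.std(0).round(4),"pin-tcp",P.mean(0).round(4),P.std(0).round(4))
E
python3 avg.py .064 .05
```

```text
tcp [0.5791 0.0787 0.1503] bore [0.5818 0.0786 0.064 ] [0.0004 0.0011 0.    ] pin-tcp [ 0.0003 -0.0013 -0.05  ] [0.0003 0.0007 0.    ]
```

```bash
python3 rel.py .5816 .0793 .125 -57
python3 -m crank '[{"linear":[-0.0024,0.01,0.001],"dr":[0,0,0],"hand":-1},{"linear":[-0.0024,0.025,0.001],"dr":[0,0,0],"hand":-1},{"linear":[-0.0024,0.025,0.001],"dr":[0,0,0],"hand":-1},{"linear":[-0.0024,0.025,0.001],"dr":[0,0,0],"hand":-1}]'
python3 avg.py .064 .05
python3 - <<'E'
from h import *
im=bot.read_camera("wrist");cv2.imwrite("pics/w7.png",cv2.resize(im[180:340,220:420],None,fx=4,fy=3.75,interpolation=cv2.INTER_CUBIC))
E
```

```text
lin [-0.0024, 0.0253, 0.0009] dr [0.0, -0.2, 0.0] jaw now -57.2
t: 17.33
eef_pos: [0.581, 0.0791, 0.1243]
tool_rot: [-0.199, 0.2, -0.678, 0.678]
contact_force: [-0.1, 0.0, -0.3]
gripper_width: 0.242
tcp [0.5817 0.0793 0.1254] bore [0.5819 0.0788 0.064 ] [0.0008 0.0005 0.    ] pin-tcp [-0.0009 -0.0013 -0.05  ] [0.0006 0.0003 0.    ]
```

View pics/w7.png

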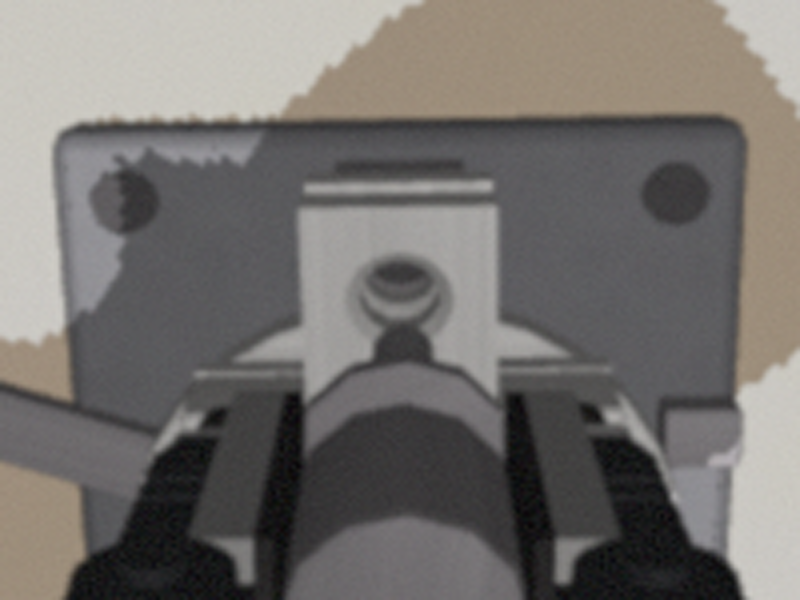

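The pin tip (403,335) lies in line with the bore (400,300). The readings ask for about 1.2 mm more along the lug. Descend in steps and watch the force.

```bash
python3 -m crank '[{"linear":[-0.0012,0.004,0],"dr":[0,0,0],"hand":-1},{"linear":[-0.0012,0.01,0],"dr":[0,0,0],"hand":-1},{"linear":[-0.0012,0.015,0],"dr":[0,0,0],"hand":-1},{"linear":[-0.0012,0.02,0],"dr":[0,0,0],"hand":-1},{"linear":[-0.0012,0.02,0],"dr":[0,0,0],"hand":-1}]'
python3 -m crank '[{"linear":[0,0.004,0],"dr":[0,0,0],"hand":-1},{"linear":[0,0.008,0],"dr":[0,0,0],"hand":-1},{"linear":[0,0.008,0],"dr":[0,0,0],"hand":-1}]'
python3 -m crank '[{"linear":[0,0.004,0],"dr":[0,0,0],"hand":-1},{"linear":[0,0.008,0],"dr":[0,0,0],"hand":-1},{"linear":[0,0.008,0],"dr":[0,0,0],"hand":-1}]'
```

```text
t: 18.55
eef_pos: [0.5818, 0.0798, 0.1039]
tool_rot: [0.199, -0.2, 0.678, -0.678]
contact_force: [0.1, 0.5, -0.5]
gripper_width: 0.243
t: 18.8
eef_pos: [0.5822, 0.0799, 0.0965]
tool_rot: [0.199, -0.2, 0.678, -0.678]
contact_force: [-0.6, -0.4, -1.6]
gripper_width: 0.239
t: 19.05
eef_pos: [0.5822, 0.08, 0.0885]
tool_rot: [0.199, -0.2, 0.678, -0.678]
contact_force: [-0.9, -0.1, -0.7]
gripper_width: 0.24
```

The tip is now at about 38.5 mm, just inside the boss mouth, with no resistance. Continue to home at TCP z ≈ 0.0685.

```bash
python3 -m crank '[{"linear":[0,0.004,0],"dr":[0,0,0],"hand":-1},{"linear":[0,0.008,0],"dr":[0,0,0],"hand":-1},{"linear":[0,0.01,0],"dr":[0,0,0],"hand":-1},{"linear":[0,0.01,0],"dr":[0,0,0],"hand":-1}]'
python3 -m crank '[{"linear":[0,0.003,0],"dr":[0,0,0],"hand":-1},{"linear":[0,0.006,0],"dr":[0,0,0],"hand":-1},{"linear":[0,0.006,0],"dr":[0,0,0],"hand":-1}]'
python3 -m crank '[{"linear":[0,0.002,0],"dr":[0,0,0],"hand":-1},{"linear":[0,0.004,0],"dr":[0,0,0],"hand":-1},{"linear":[0,0.004,0],"dr":[0,0,0],"hand":-1}]'
```

```text
t: 19.38
eef_pos: [0.5822, 0.0799, 0.0787]
tool_rot: [0.199, -0.2, 0.678, -0.678]
contact_force: [-0.8, -0.4, -0.1]
gripper_width: 0.238
t: 19.63
eef_pos: [0.5826, 0.0799, 0.0729]
tool_rot: [-0.2, 0.2, -0.678, 0.678]
contact_force: [0.7, -0.3, -0.4]
gripper_width: 0.239
t: 19.88
eef_pos: [0.5829, 0.0801, 0.0693]
tool_rot: [0.2, -0.199, 0.678, -0.678]
contact_force: [-0.4, 1.0, 2.3]
gripper_width: 0.241
```

```bash
python3 -m crank '[{"linear":[0,0.001,0],"dr":[0,0,0],"hand":-1},{"linear":[0,0.002,0],"dr":[0,0,0],"hand":-1},{"linear":[0,0.002,0],"dr":[0,0,0],"hand":-1}]'
python3 -m crank '[{"linear":[0,0.001,0],"dr":[0,0,0],"hand":-1},{"linear":[0,0.002,0],"dr":[0,0,0],"hand":-1},{"linear":[0,0.002,0],"dr":[0,0,0],"hand":-1}]'
python3 -m crank '[{"linear":[0,0.001,0],"dr":[0,0,0],"hand":-1},{"linear":[0,0.002,0],"dr":[0,0,0],"hand":-1},{"linear":[0,0.002,0],"dr":[0,0,0],"hand":-1}]'
```

```text
t: 20.13
eef_pos: [0.5831, 0.0801, 0.0683]
tool_rot: [0.2, -0.199, 0.679, -0.678]
contact_force: [-3.4, 1.4, 10.6]
gripper_width: 0.24
t: 20.38
eef_pos: [0.5834, 0.0801, 0.0679]
tool_rot: [0.2, -0.199, 0.679, -0.678]
contact_force: [-8.7, 2.8, 25.5]
gripper_width: 0.237
t: 20.63
eef_pos: [0.5836, 0.0801, 0.0674]
tool_rot: [0.2, -0.199, 0.68, -0.677]
contact_force: [-12.9, 3.3, 41.7]
gripper_width: 0.238
```

Stiff stop at home height (0.068) confirms it is shut. Ease back to a moderate press and verify it is steady.

```bash
python3 -m crank '[{"linear":[0,-0.0015,0],"dr":[0,0,0],"hand":-1},{"linear":[0,-0.0015,0],"dr":[0,0,0],"hand":-1},{"linear":[0,-0.0015,0],"dr":[0,0,0],"hand":-1},{"linear":[0,-0.0015,0],"dr":[0,0,0],"hand":-1},{"linear":[0,-0.0015,0],"dr":[0,0,0],"hand":-1},{"linear":[0,-0.0015,0],"dr":[0,0,0],"hand":-1}]'
python3 chk.py 8 scene,top lid_bore=.0585 turn_post=.07 amber_bottle=0 dappen_dish=0
python3 - <<'E'
from h import *
o=bot.get_obs();print(o["t"],o["eef_pos"].round(4),o["contact_force"].round(1),np.abs(o["joint_vel"]).max())
im=cv2.imread("pics/scene8.png");cv2.imwrite("pics/s8c.png",cv2.resize(im[160:340,200:360],None,fx=3.3,fy=3.3,interpolation=cv2.INTER_CUBIC))
E
```

```text
t: 21.13
eef_pos: [0.5834, 0.0801, 0.0677]
tool_rot: [0.2, -0.199, 0.679, -0.677]
contact_force: [-9.1, 2.1, 30.1]
gripper_width: 0.242
scene lid_bore 0.73 [294.5 239.1] [0.588  0.0782 0.0585]
scene turn_post 0.94 [248.2 241. ] [0.5176 0.1369 0.07  ]
scene amber_bottle 0.78 [456.2 352.4] [ 0.4472 -0.2856  0.    ]
scene dappen_dish 0.86 [310.5 315. ] [ 0.4396 -0.0395  0.    ]
top lid_bore 0.81 [269.8 209.1] [0.5817 0.0894 0.0585]
top turn_post 0.74 [250.  242.5] [0.5098 0.126  0.07  ]
top amber_bottle 0.85 [448.8 279.9] [ 0.4494 -0.296   0.    ]
top dappen_dish 0.59 [328.7 280.3] [ 0.4408 -0.0381  0.    ]
21.6333 [0.5834 0.0801 0.0677] [-9.3  3.3 31.2] 0.0012223999369908498
```

View pics/s8c.png

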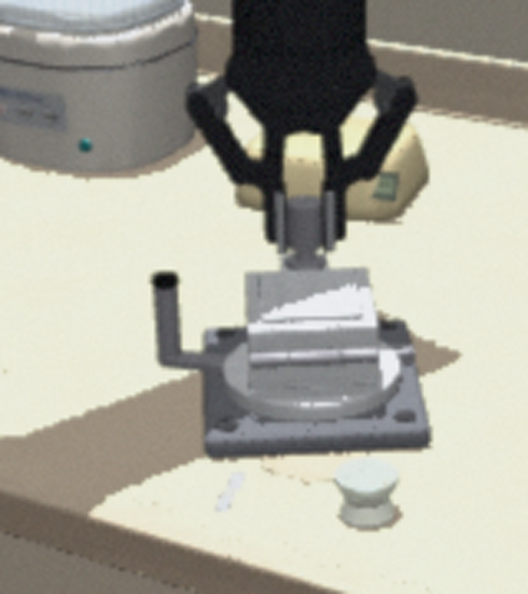

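The view shows the lid flat and shut, the pin seated upright at (303,225), the turntable at its stop, and the dish untouched. The robot presses steadily at about 31 N.

```bash
python3 -c "
from station import bot
print(bot.hand_in());o=bot.get_obs();print(o['t'],o['eef_pos'],o['contact_force'])"
```

```text
the job is handed in; nothing more can be done
None
the job is handed in; nothing more can be done
```

The flask is ready for the press and the job is handed in, with the arm still pressing the pin down. I gripped the post and turned the turntable clockwise to its stop, where it pushed back with about 13 N. I then pushed the lid from behind until it fell shut, took the pin from its holder, and pushed it through both lugs into the boss.

**Last checks:**
- **Press:** just before hand-in the arm was at rest and pressing with a steady 31 N or so. This is the total wrist force; the force between pin and lid cannot be measured separately.
- **Pin depth:** the tool stood at 0.0677 m, which puts the pin about 22 mm into the boss. The descent met a stiff stop at the expected home height.
- **Lid and turntable:** the final picture shows the lid flat and shut and the pin upright. The top camera puts the post 2 to 3 mm from where it was at the stop. The lid and turntable angles were not measured directly.
- **Bystanders:** the bottle and the dish were measured within about 5 mm of where they started.

**Readings that disagreed:**
- The scene and top cameras put the bore and the post up to about 10 mm from the wrist camera's values. I relied on the wrist camera and on the pin going in without resistance.
- About 9 N of sideways force was left on the pin while pressing.
- The press briefly reached 42 N before I eased it back. That was at the wrist, through the gripped pin, not the arm or gripper body pressing on anything.
- Nothing could be read after hand-in, so the final second itself is unchecked.

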